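# Push the insert ring into the router plate and lock it with the turn-button

## Robot

A 7-joint arm with a two-finger parallel gripper is mounted at the origin on a cart in front of the work surface, level with it; the furniture and walls round the work are solid. World frame = base frame: x ahead of the robot, y to its left, z up, the work surface at z = 0. Lengths are in m, angles in degrees, forces in N, time in s.
With the tool pointing down it reaches from about 0.425 to 0.875 m from the base axis. Payload 4.7 kg.
Tool frame: the origin (TCP) lies between the finger pads; the fingertips stand 17 mm ahead of it and the grasp point (between the pads) lies 2 mm behind it; z points along the fingers, y is the line along which they close (so a half turn about z gives the same grasp; the last joint's range is limited). The gripper opens to 87 mm and grips with 3 to 60 N. Pads are 19 mm wide; open, the fingers measure 117 mm over their backs; the gripper's body (75 mm by 190 mm) begins 51 mm behind the grasp point.
Start: joints at [73.001, 18.392, -4.016, 83.108, 1.295, 78.541, -3.26], TCP at [0.199, -0.619, 0.24] pointing down, gripper open.
Joint ranges: [-163.93, 163.93], [-17.29, 119.83], [-79.2, 71.16], [3.27, 140.29], [-89.18, 269.18], [5.43, 117.66], [-154.24, 154.24]. Speed limits (degrees/s): [147.25, 147.25, 180, 180, 180, 180, 180].

## Interface

Orientations are given as [roll, pitch, yaw] about the fixed x, y, z axes, in that order (R = Rz(yaw) Ry(pitch) Rx(roll)).
In Python, from cell import env, cams gives the robot as it stands.
- The arm moves only by the shell command python3 -m pendant 'ROWS' [FORCE]. ROWS is JSON, a list of rows, each an object of numbers: "tx", "ty", "tz": the shift along the tool's x, y, z each as a share of 0.05 m, from -1 to 1; "spin": the turn about the tool's z as a share of 4 degrees, from -1 to 1; "claw": the closure, from 0 (fully open) to 1 (shut). A call has 1 to 10 rows; each row shifts and turns the commanded pose from where the row before left it, along the tool's axes as they then stand; what a row does not reach is not made up. A row lasts 1/8 s, in which the tool goes at most 62.5 mm and 10.7 degrees, less where a joint would pass 70% of its speed; a pose out of reach is approached as far as the arm can. A call with a number of a shift or a turn outside -1 to 1 is refused whole. A call with a gripper value outside its range is refused whole. The fingers move at their own pace and stop on an object; FORCE is the grip in N (left out, the last holds). Time passes only in rows, so rows that do not move let the fingers close. It gives the time, the measured TCP pose, the force, the opening and the grip force at its end, in the units of the state.
- env.get_obs(): the state, without advancing time (a new reading comes with each control period).
- cams.read_camera(name): name is "scene" or "top" or "wrist"; returns the picture (420x560x3 uint8, red, green, blue); there is no depth.
- cams.camera_info(name): a dict with "fx", "fy", "cx", "cy" (pixels), "rvec" (rotation vector, rad) and "tvec" (3), from world to camera coordinates, as OpenCV has them. Camera axes: x right, y down, z forward; pixel columns grow to the right and rows downward; lengths in m; the calibration is good to about 2 mm. A picture is of the moment at which its call begins: read the wrist's pose just before it. camera_info takes no time and is no camera call; for the wrist camera it gives the pose at the moment of the call.
- env.sign_off(): hands the job in; it is judged then, once.
The state is a dict: "time_s": time; "qpos": joint angles; "joint_velocities": joint speeds; "effort": joint torques, N m; "tool_pos": TCP position; "tool_rot": TCP orientation; "force": force on the tool from outside, world axes, zero at the start; "wrist_torque": the same for the moment, N m; "grip_width": finger opening in m; "grasp_force": force on a finger pad.
Only numpy, scipy, OpenCV 4.12 (cv2) and the standard library are available. Lean on these libraries where they do the work, as an engineer would, in place of code of your own. Each camera call takes 0.05 s, during which the arm holds its last target. There are 200 camera calls.

## Task

Push the red insert ring across the aluminium router plate with the fingertips until it drops into the round recess and lies flat and flush there; only slide it, never pick it up. Then push the yellow post of the black turn-button round until the turn-button points fully over the ring, and let go. Leave the tape measure, the wood block and the pencil beside the plate where they are.

Things in the scene. Friction and masses are not known exactly. Their poses are not given: they have to be found in the camera images.
- router_plate: Fixed section of a router table, 240 (x) x 170 (y) x 26 mm: plywood under an 8 mm aluminium plate. Origin: centre of its underside, on the bench; z up; any yaw. Its smooth top is 26 mm above the origin. Round recess 68 mm across, 8 mm deep, centred at x = +45 mm, y = 0; its floor is a ledge round a 40 mm opening. The ring starts on the -x half of the top.
- recess (a point): Centre of the recess's mouth, level with the plate's top face; axes as the router plate's. The recess is 68 mm across and 8 mm deep.
- insert_ring: Loose red plastic ring, 64 mm outside diameter, 26 mm hole, 8 mm thick, 42 to 84 g, lying flat on the plate. Origin: centre of its underside; z up. Seated, its top is flush with the plate (origin 8 mm below the plate's top face), with 2 mm of play all round. It tips in when its centre is within about 11 mm of the recess's centre.
- turn_button (a joint): Angle of the black turn-button, a level bar 14 mm wide on an upright pivot at x = +92 mm, y = 0 of the router plate, reaching 32 mm. 0: points along the plate's +y; grows counter-clockwise seen from above; 1.57: points along -x, over the ring; stops at -0.5 and 1.6; starts -0.4 to 0.25. Friction holds it; 1.2 N at the post turns it. It passes 2 to 7 mm above the plate's top.
- button_post (a point): Top of the yellow upright post on the turn-button, 9 mm in diameter, 26 mm from the pivot; the post rises from the bar (7 mm above the plate's top face) to this point (23 mm above it).
- tape_measure: Loose yellow and black tape measure standing on the bench beside the plate, 83 x 36 x 64 mm high, origin at the centre of its underside. Leave it alone.
- wood_block: Loose wooden block standing on the bench beside the plate, 46 x 46 x 60 mm high, origin at the centre of its underside. Leave it alone.
- pencil: Loose red carpenter's pencil lying on the bench at the plate's -x end, 151 x 14 x 7 mm, origin at the centre of its underside. Leave it alone.
There are look-alikes about, which are no part of the job. Several things have the shape of the insert_ring; the one meant has the colours described above.

How it is judged (in metres and radians):
On the way, in this order (a step that is already met when the one before it is completed fails the run):
1. the ring lies flat in the recess (horizontal distance between insert_ring and recess below 0.004 m and z of insert_ring in the frame of recess below -0.006 m and angle between insert_ring's own z axis and vertical below 0.06 rad), for 0.2 s.
2. the turn-button points over the ring (value of joint turn_button above 1.3 rad), for 0.2 s.
At the end, for the whole second after the job is handed in: The ring lies still, flat in the recess (centre within 4 mm of the recess's centre, underside at least 6 mm below the plate's top face, tilt under 0.06 rad) and the turn-button stands over it (beyond 1.3 rad, nominally 1.57) (all of step 1 and value of joint turn_button above 1.3 rad and linear speed of insert_ring below 0.01 m/s); the robot touches nothing.
It fails at once if the ring is lifted off the plate (underside's centre more than 10 mm above the top face) (z of insert_ring in the frame of recess above 0.01 m).
It fails at once if the tape measure is moved more than 15 mm (distance of tape_measure from where it was at the start of the episode above 0.015 m).
It fails at once if the wood block is moved more than 15 mm (distance of wood_block from where it was at the start of the episode above 0.015 m).
It fails at once if the pencil is moved more than 15 mm (distance of pencil from where it was at the start of the episode above 0.015 m).
It also fails if it takes over 43 s, if anything falls off the work surface, if the arm or the gripper's body presses on something with over 40 N, if the wrist force passes 120 N, or if a joint passes its speed limit or range.

## Working session

There is one attempt and no reset: what is moved stays moved. The work goes in short steps, Python scripts to look and compute and a shell command to move; the robot and the scene stay as the last step left them, time stands still between calls to the robot, and variables do not carry over. Pictures are saved under pics/ and viewed, at most 11 in all, crops included, and the job is handed in when it is done.

```bash
mkdir -p pics
cat > h.py <<'E'
import numpy as np, cv2
from cell import env, cams
def snap(n,f):
    im=cams.read_camera(n); cv2.imwrite(f,im[:,:,::-1]); return im
def ray(n,uv,z,info=None):
    c=info or cams.camera_info(n); R=cv2.Rodrigues(np.array(c['rvec'],float))[0]; t=np.array(c['tvec'],float).ravel()
    o=-R.T@t; uv=np.atleast_2d(uv).astype(float)
    d=np.c_[(uv[:,0]-c['cx'])/c['fx'],(uv[:,1]-c['cy'])/c['fy'],np.ones(len(uv))]@R
    return o+d*((z-o[2])/d[:,2])[:,None]
def proj(n,P):
    c=cams.camera_info(n); K=np.array([[c['fx'],0,c['cx']],[0,c['fy'],c['cy']],[0,0,1]],float)
    return cv2.projectPoints(np.atleast_2d(P).astype(float),np.array(c['rvec'],float),np.array(c['tvec'],float),K,None)[0][:,0]
E
python3 - <<'E'
from h import *
a=snap('top','pics/top0.png');b=snap('scene','pics/scene0.png')
o=env.get_obs();print(o['time_s'],o['tool_pos'],o['tool_rot'],o['force'])
print(cams.camera_info('top'))
E
```

```text
0.1 [ 0.19857814 -0.61843341  0.23859699] [-1.79903855e+02  5.05568100e-03  1.78038084e+01] [ 1.33998709 -0.20526947  0.72934695]
{'fx': 531.8688027845604, 'fy': 531.8688027845604, 'cx': 291.15132485898766, 'cy': 210.0369159955366, 'rvec': array([ 2.15083707, -2.06680401,  0.21137108]), 'tvec': array([-0.07505247,  0.55020135,  1.20692582])}
```

View pics/top0.png

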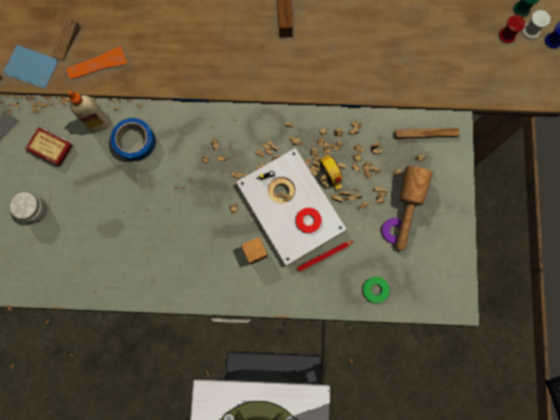

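View pics/scene0.png

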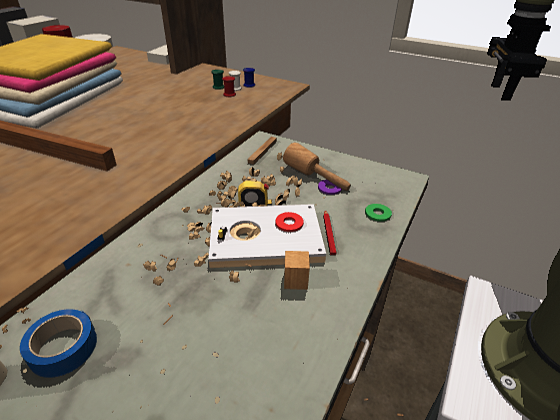

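Ring-shaped things in the top view are red (308,220), green (376,290), purple (392,231) and the blue tape roll (132,139). Only the red one on the plate fits the description. Next I measure it and confirm it in a crop.

Run:
```python
from h import *
im=cams.read_camera('top')
c=im[140:275,225:365]; cv2.imwrite('pics/crop0.png',cv2.resize(c[:,:,::-1],None,fx=4.3,fy=4.3,interpolation=cv2.INTER_CUBIC))
hsv=cv2.cvtColor(im,cv2.COLOR_RGB2HSV)
g=((hsv[...,1]<40)&(hsv[...,2]>150)).astype(np.uint8); m=np.zeros_like(g); m[140:275,225:365]=g[140:275,225:365]
k=max(cv2.findContours(m,0,2)[0],key=cv2.contourArea)
r=cv2.minAreaRect(k);bx=cv2.boxPoints(r);P=ray('top',bx,.026);print('plate',r,P.round(4),np.linalg.norm(np.diff(P,axis=0),axis=1),P.mean(0))
red=((hsv[...,1]>150)&((hsv[...,0]<6)|(hsv[...,0]>174))&(hsv[...,2]>110)).astype(np.uint8);red[:200]=0;red[242:]=0;red[:,:290]=0;red[:,325:]=0
k=max(cv2.findContours(red,0,2)[0],key=cv2.contourArea);e=cv2.fitEllipse(k);print('ring',e,ray('top',[e[0]],.034))
for n,u in [('recess',(282,189)),('button',(266,176))]: print(n,ray('top',[u],.026).round(4))
```

```text
plate ((291.1176452636719, 205.02940368652344), (97.92568969726562, 70.82891845703125), 59.03623962402344) [[ 0.6263  0.0871  0.026 ]
 [ 0.7262 -0.0589  0.026 ]
 [ 0.5183 -0.1887  0.026 ]
 [ 0.4244 -0.0457  0.026 ]] [0.17694954 0.24516657 0.17104835] [ 0.57379235 -0.05154681  0.026     ]
ring ((307.9831237792969, 219.88119506835938), (23.95848846435547, 24.281124114990234), 80.23583221435547) [[ 0.53495232 -0.09433839  0.034     ]]
recess [[ 0.6111 -0.0281  0.026 ]]
button [[0.6426 0.0128 0.026 ]]
```

View pics/crop0.png

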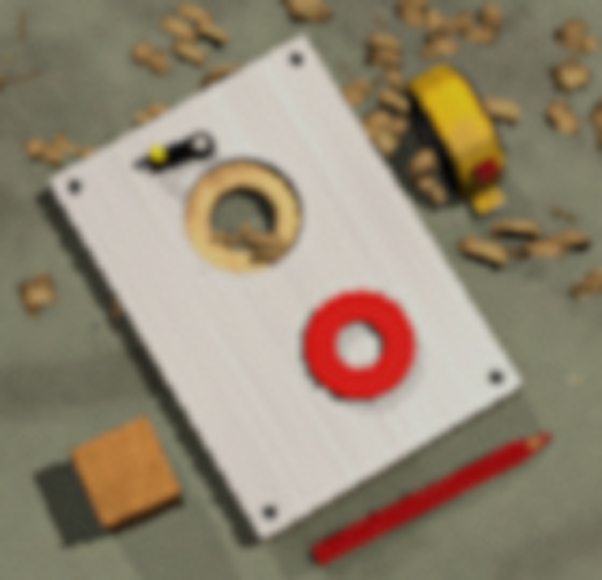

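The crop shows the red ring at crop (360,345), the recess at (243,215), the button pivot at (203,145) and the yellow post at (158,155). This is the ring meant. The plate centre plus 45 mm matches the recess ray within 1 mm. I'll go above the near side of the ring with tool x along ring→recess (yaw about 40.6°) and the fingers half open, so both tips cradle the ring.

```bash
python3 -m pendant '[{"spin":-0.95,"claw":0.6},{"spin":-0.95,"claw":0.6},{"spin":-0.95,"claw":0.6},{"spin":-0.95,"claw":0.6},{"spin":-0.95,"claw":0.6},{"spin":-0.95,"claw":0.6},{"tx":0.5,"ty":-0.16,"claw":0.6},{"tx":0.75,"ty":-0.25,"claw":0.6},{"tx":0.75,"ty":-0.25,"claw":0.6},{"tx":0.75,"ty":-0.25,"claw":0.6}]'
python3 -m pendant '[{"tx":0.8,"ty":-0.27,"claw":0.6},{"tx":0.8,"ty":-0.27,"claw":0.6},{"tx":0.8,"ty":-0.27,"claw":0.6},{"tx":0.8,"ty":-0.27,"claw":0.6},{"tx":0.8,"ty":-0.27,"claw":0.6},{"tx":0.8,"ty":-0.27,"claw":0.6},{"tx":0.8,"ty":-0.27,"claw":0.6},{"tx":0.8,"ty":-0.27,"claw":0.6},{"tx":0.8,"ty":-0.27,"claw":0.6},{"claw":0.6}]'
python3 - <<'E'
from h import *
o=env.get_obs();print(o['time_s'],o['tool_pos'],o['tool_rot'],o['force'],o['grip_width'])
snap('wrist','pics/w1.png')
E
```

```text
0.15 [ 0.19858735 -0.61848884  0.2387353 ] [-1.79916551e+02  6.69442907e-03  1.78063853e+01] [ 0.49461726 -0.38723239 -0.24310352] 0.08702620131375036invalid input at $[0]: expected keys tx, ty, tz, spin, claw
invalid input at $[0]: expected keys tx, ty, tz, spin, claw
```

View pics/w1.png

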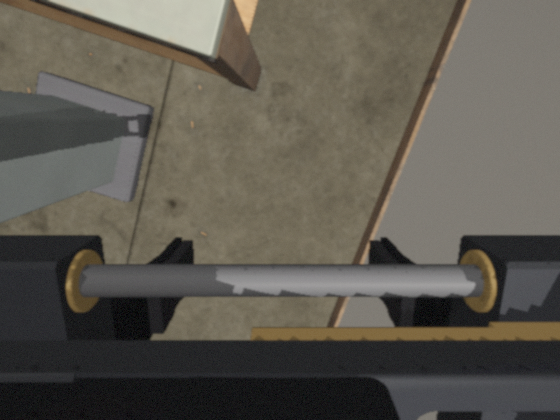

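The moves were refused because every row needs all keys, so the arm is still at its start. The picture shows floor and the bench corner at (240,60).

```bash
python3 -m pendant '[{"tx":0,"ty":0,"tz":0,"spin":-0.95,"claw":0.6},{"tx":0,"ty":0,"tz":0,"spin":-0.95,"claw":0.6},{"tx":0,"ty":0,"tz":0,"spin":-0.95,"claw":0.6},{"tx":0,"ty":0,"tz":0,"spin":-0.95,"claw":0.6},{"tx":0,"ty":0,"tz":0,"spin":-0.95,"claw":0.6},{"tx":0,"ty":0,"tz":0,"spin":-0.95,"claw":0.6},{"tx":0.5,"ty":-0.16,"tz":0,"spin":0,"claw":0.6},{"tx":0.75,"ty":-0.25,"tz":0,"spin":0,"claw":0.6},{"tx":0.75,"ty":-0.25,"tz":0,"spin":0,"claw":0.6},{"tx":0.75,"ty":-0.25,"tz":0,"spin":0,"claw":0.6}]'
python3 -m pendant '[{"tx":0.8,"ty":-0.27,"tz":0,"spin":0,"claw":0.6},{"tx":0.8,"ty":-0.27,"tz":0,"spin":0,"claw":0.6},{"tx":0.8,"ty":-0.27,"tz":0,"spin":0,"claw":0.6},{"tx":0.8,"ty":-0.27,"tz":0,"spin":0,"claw":0.6},{"tx":0.8,"ty":-0.27,"tz":0,"spin":0,"claw":0.6},{"tx":0.8,"ty":-0.27,"tz":0,"spin":0,"claw":0.6},{"tx":0.8,"ty":-0.27,"tz":0,"spin":0,"claw":0.6},{"tx":0.8,"ty":-0.27,"tz":0,"spin":0,"claw":0.6},{"tx":0.8,"ty":-0.27,"tz":0,"spin":0,"claw":0.6},{"tx":0,"ty":0,"tz":0,"spin":0,"claw":0.6}]'
python3 - <<'E'
from h import *
o=env.get_obs();print(o['time_s'],o['tool_pos'],o['tool_rot'],o['force'],o['grip_width'])
snap('wrist','pics/w2.png')
E
```

```text
time_s: 1.45
tool_pos: [0.2741, -0.4936, 0.2394]
tool_rot: [-180.0, -0.0, 40.6]
force: [1.2, -0.3, -0.3]
grip_width: 0.0348
grasp_force: 0.0
time_s: 2.7
tool_pos: [0.4693, -0.1644, 0.2397]
tool_rot: [-180.0, -0.1, 41.0]
force: [-0.8, 0.1, 0.1]
grip_width: 0.0348
grasp_force: 0.0
2.7 [ 0.4692786  -0.16440227  0.23969119] [-1.79987632e+02 -6.93829492e-02  4.10068972e+01] [-0.83639783  0.0931486   0.13951752] 0.03479996036559553
```

View pics/w2.png

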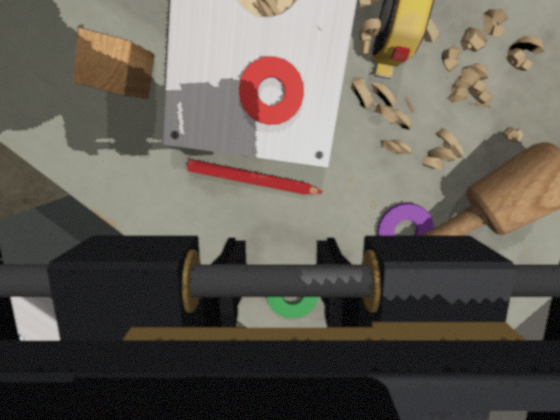

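The red ring shows at (271,90), and the recess is cut off at the top (265,0). Moving 40 mm forward will bring the recess and post into view for measuring.

```bash
python3 -m pendant '[{"tx":0.4,"ty":0,"tz":0,"spin":0,"claw":0.6},{"tx":0.4,"ty":0,"tz":0,"spin":0,"claw":0.6},{"tx":0,"ty":0,"tz":0,"spin":0,"claw":0.6},{"tx":0,"ty":0,"tz":0,"spin":0,"claw":0.6}]'
cat > m.py <<'E'
from h import *
o=env.get_obs();info=cams.camera_info('wrist');im=snap('wrist','pics/w3.png')
T=np.array(o['tool_pos']);y=np.radians(o['tool_rot'][2]);tx=np.array([np.cos(y),np.sin(y)]);ty=np.array([np.sin(y),-np.cos(y)])
hsv=cv2.cvtColor(im,cv2.COLOR_RGB2HSV);H,S,V=[hsv[...,i].astype(int) for i in range(3)]
def big(m):
    m=m.astype(np.uint8);m[235:]=0
    return sorted(cv2.findContours(m,0,1)[0],key=cv2.contourArea,reverse=True)
def show(n,u,z):
    P=ray('wrist',[u],z,info)[0];d=P[:2]-T[:2];print(n,np.round(u,1),P.round(4),'tool x,y mm',(d@tx*1e3).round(1),(d@ty*1e3).round(1))
    return P
print(o['time_s'],T,o['tool_rot'])
for c in big((S>150)&((H<6)|(H>174))&(V>60))[:3]:
    if cv2.contourArea(c)>800: e=cv2.fitEllipse(cv2.convexHull(c)); print(e); show('ring',e[0],.034)
E
cat > m2.py <<'E'
from m import *
for c in big((S>60)&(H>8)&(H<24)&(V>40))[:4]:
    if cv2.contourArea(c)>300: e=cv2.minEnclosingCircle(cv2.convexHull(c)); print('wood',e); show('w',e[0],.018)
for c in big((S>150)&(H>24)&(H<36)&(V>60))[:3]:
    print('yel',cv2.contourArea(c),cv2.boundingRect(c)); show('y',np.array(cv2.minEnclosingCircle(c)[0]),.049)
E
python3 m2.py
```

```text
time_s: 3.25
tool_pos: [0.4972, -0.1438, 0.2393]
tool_rot: [-180.0, 0.1, 40.5]
force: [-0.7, 0.4, 0.2]
grip_width: 0.0347
grasp_force: 0.0
3.25 [ 0.49717466 -0.14383339  0.23927734] [-1.79990143e+02  7.13971859e-02  4.04958676e+01]
((267.5747985839844, 126.52685546875), (61.13616943359375, 63.33161926269531), 176.06344604492188)
ring [267.6 126.5] [ 0.5327 -0.0954  0.034 ] tool x,y mm 58.4 -13.8
((245.80299377441406, 206.76759338378906), (13.264636993408203, 150.27679443359375), 100.54826354980469)
ring [245.8 206.8] [ 0.4555 -0.1304  0.034 ] tool x,y mm -23.0 -37.3
wood ((409.7597351074219, 48.55207061767578), 70.96751403808594)
w [409.8  48.6] [ 0.6787 -0.1531  0.018 ] tool x,y mm 132.0 124.9
wood ((511.5, 211.5), 52.55958938598633)
w [511.5 211.5] [ 0.6356 -0.3559  0.018 ] tool x,y mm -32.4 251.1
wood ((113.5, 101.5), 45.39282989501953)
w [113.5 101.5] [0.4498 0.0392 0.018 ] tool x,y mm 82.8 -169.9
wood ((262.0, 18.179244995117188), 36.319881439208984)
w [262.   18.2] [ 0.6059 -0.0264  0.018 ] tool x,y mm 158.9 -18.7
```

View pics/w3.png

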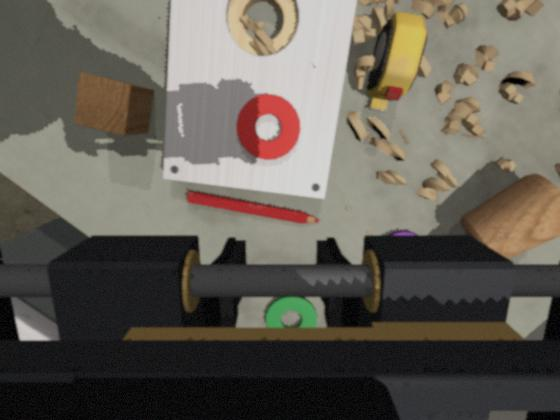

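The ring is at (268,127) and the recess at (262,18). The recess lies about 2.5° left of the tool x axis. I'll turn slightly, align laterally and descend behind the ring, with the tips 3–4 mm above the plate.

```bash
python3 -m pendant '[{"tx":0,"ty":0,"tz":0,"spin":-0.62,"claw":0.6},{"tx":0,"ty":-0.22,"tz":0,"spin":0,"claw":0.6},{"tx":0,"ty":0,"tz":0.8,"spin":0,"claw":0.6},{"tx":0,"ty":0,"tz":0.8,"spin":0,"claw":0.6},{"tx":0,"ty":0,"tz":0.8,"spin":0,"claw":0.6},{"tx":0,"ty":0,"tz":0.8,"spin":0,"claw":0.6},{"tx":0,"ty":0,"tz":0.4,"spin":0,"claw":0.6},{"tx":0,"ty":0,"tz":0.2,"spin":0,"claw":0.6},{"tx":0,"ty":0,"tz":0,"spin":0,"claw":0.6},{"tx":0,"ty":0,"tz":0,"spin":0,"claw":0.6}]'
python3 m2.py
```

```text
time_s: 4.55
tool_pos: [0.4913, -0.1345, 0.0507]
tool_rot: [179.9, -0.0, 43.1]
force: [0.4, 0.8, -0.0]
grip_width: 0.0349
grasp_force: 0.0
4.55 [ 0.49133291 -0.13452191  0.05065548] [ 1.79892866e+02 -3.58046481e-02  4.30690480e+01]
((281.95635986328125, 138.06446838378906), (134.55645751953125, 137.1833953857422), 173.1453094482422)
ring [282.  138.1] [ 0.5336 -0.0951  0.034 ] tool x,y mm 57.8 0.0
wood ((16.802326202392578, 89.5), 55.12330627441406)
w [16.8 89.5] [0.4619 0.0145 0.018 ] tool x,y mm 80.2 -129.0
wood ((494.5, 164.5), 73.56979370117188)
w [494.5 164.5] [ 0.5977 -0.1845  0.018 ] tool x,y mm 43.6 109.1
wood ((522.0, 71.5), 53.39719772338867)
w [522.   71.5] [ 0.6348 -0.1586  0.018 ] tool x,y mm 88.3 115.5
wood ((483.5, 33.0), 41.1005859375)
w [483.5  33. ] [ 0.6328 -0.1317  0.018 ] tool x,y mm 105.3 94.6
```

```bash
python3 -m pendant '[{"tx":0.2,"ty":0,"tz":0.08,"spin":0,"claw":0.6},{"tx":0.15,"ty":0,"tz":0,"spin":0,"claw":0.6},{"tx":0.15,"ty":0,"tz":0,"spin":0,"claw":0.6},{"tx":0.15,"ty":0,"tz":0,"spin":0,"claw":0.6},{"tx":0.15,"ty":0,"tz":0,"spin":0,"claw":0.6},{"tx":0.15,"ty":0,"tz":0,"spin":0,"claw":0.6},{"tx":0.15,"ty":0,"tz":0,"spin":0,"claw":0.6},{"tx":0.15,"ty":0,"tz":0,"spin":0,"claw":0.6},{"tx":0.15,"ty":0,"tz":0,"spin":0,"claw":0.6},{"tx":0,"ty":0,"tz":0,"spin":0,"claw":0.6}]'
python3 m2.py
```

```text
time_s: 5.85
tool_pos: [0.5423, -0.0855, 0.0456]
tool_rot: [-180.0, -0.0, 43.1]
force: [0.0, -0.2, -0.1]
grip_width: 0.0351
grasp_force: 0.0
5.85 [ 0.54229233 -0.08554213  0.04555659] [-1.79996517e+02 -4.15791055e-02  4.31483035e+01]
((279.1092529296875, 182.35597229003906), (133.4704132080078, 134.71018981933594), 103.2184829711914)
ring [279.1 182.4] [ 0.5692 -0.0585  0.034 ] tool x,y mm 38.1 -1.3
wood ((283.9733581542969, 68.98335266113281), 76.05538940429688)
w [284.  69.] [ 0.6078 -0.0255  0.018 ] tool x,y mm 88.9 1.0
wood ((511.0, 65.0), 80.80233001708984)
w [511.  65.] [ 0.6812 -0.1013  0.018 ] tool x,y mm 90.5 106.5
wood ((32.0, 201.5), 45.60985565185547)
w [ 32.  201.5] [0.4732 0.0252 0.018 ] tool x,y mm 25.4 -128.0
wood ((506.5, 197.5), 63.94147872924805)
w [506.5 197.5] [ 0.6406 -0.1504  0.018 ] tool x,y mm 27.4 114.5
```

View pics/w3.png

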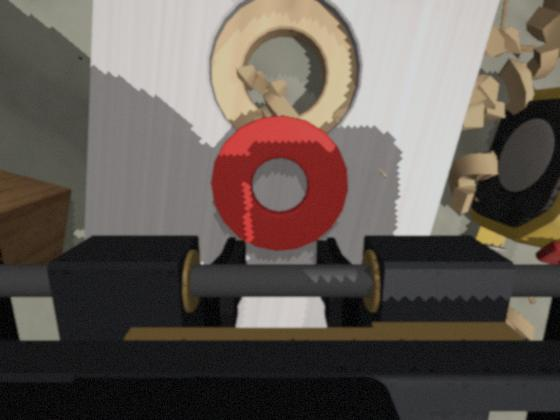

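The ring at (279,182) is cradled by the tips. The recess is centred at about (284,69), 49 mm ahead and 2 mm to the right. I'll keep pushing.

```bash
python3 -m pendant '[{"tx":0.1,"ty":0.012,"tz":0,"spin":0,"claw":0.6},{"tx":0.1,"ty":0.012,"tz":0,"spin":0,"claw":0.6},{"tx":0.1,"ty":0.012,"tz":0,"spin":0,"claw":0.6},{"tx":0.1,"ty":0.012,"tz":0,"spin":0,"claw":0.6},{"tx":0.1,"ty":0,"tz":0,"spin":0,"claw":0.6},{"tx":0.1,"ty":0,"tz":0,"spin":0,"claw":0.6},{"tx":0.1,"ty":0,"tz":0,"spin":0,"claw":0.6},{"tx":0.1,"ty":0,"tz":0,"spin":0,"claw":0.6},{"tx":0.04,"ty":0,"tz":0,"spin":0,"claw":0.6},{"tx":0,"ty":0,"tz":0,"spin":0,"claw":0.6}]'
python3 m.py
```

```text
time_s: 7.15
tool_pos: [0.5742, -0.0593, 0.0456]
tool_rot: [180.0, -0.0, 43.1]
force: [-0.6, 0.3, 0.0]
grip_width: 0.0348
grasp_force: 0.0
7.15 [ 0.57422491 -0.05925007  0.04557257] [ 1.79994045e+02 -1.21108004e-02  4.31017522e+01]
((279.2250671386719, 183.20277404785156), (133.7687530517578, 134.5264129638672), 7.499145984649658)
ring [279.2 183.2] [ 0.6009 -0.0325  0.034 ] tool x,y mm 37.7 -1.3
```

View pics/w3.png

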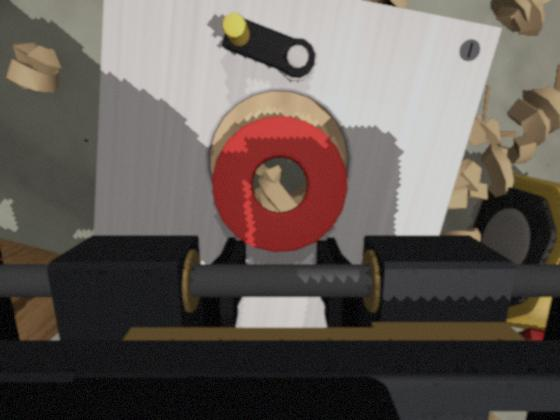

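The ring at (279,183) is laterally centred on the recess (edges 210 to 350), with about 11 mm to go. The button pivot is at (300,57) and the post at (234,25). I'll push the rest slowly.

```bash
python3 -m pendant '[{"tx":0.05,"ty":0,"tz":0,"spin":0,"claw":0.6},{"tx":0.05,"ty":0,"tz":0,"spin":0,"claw":0.6},{"tx":0.05,"ty":0,"tz":0,"spin":0,"claw":0.6},{"tx":0.05,"ty":0,"tz":0,"spin":0,"claw":0.6},{"tx":0.05,"ty":0,"tz":0,"spin":0,"claw":0.6},{"tx":0,"ty":0,"tz":0,"spin":0,"claw":0.6}]'
python3 m2.py
```

```text
time_s: 7.95
tool_pos: [0.5834, -0.0506, 0.0456]
tool_rot: [180.0, -0.0, 43.1]
force: [1.1, -0.1, -0.1]
grip_width: 0.0348
grasp_force: 0.0
7.95 [ 0.58337436 -0.0505774   0.04555917] [ 1.79999283e+02 -1.25943318e-02  4.31124599e+01]
((279.75042724609375, 188.03948974609375), (126.41850280761719, 128.7407989501953), 93.85270690917969)
ring [279.8 188. ] [ 0.6086 -0.0256  0.034 ] tool x,y mm 35.5 -1.0
wood ((504.2455139160156, 163.25181579589844), 89.46160888671875)
w [504.2 163.3] [ 0.6917 -0.1007  0.018 ] tool x,y mm 44.9 110.6
wood ((515.5, 31.5), 35.55990982055664)
w [515.5  31.5] [ 0.7324 -0.0565  0.018 ] tool x,y mm 104.7 106.2
wood ((38.0, 95.0), 29.83296775817871)
w [38. 95.] [0.5607 0.0868 0.018 ] tool x,y mm 77.3 -115.8
wood ((377.0, 30.5), 27.554590225219727)
w [377.   30.5] [ 0.6897 -0.0102  0.018 ] tool x,y mm 105.2 43.2
yel 0.0 (236, 73, 1, 1)
y [236.  73.] [0.6322 0.0193 0.049 ] tool x,y mm 83.4 -17.7
yel 0.0 (239, 72, 2, 1)
y [239.5  72. ] [0.6334 0.0186 0.049 ] tool x,y mm 83.8 -16.3
yel 0.0 (233, 72, 2, 1)
y [233.5  72. ] [0.6318 0.0203 0.049 ] tool x,y mm 83.8 -18.6
```

View pics/w3.png

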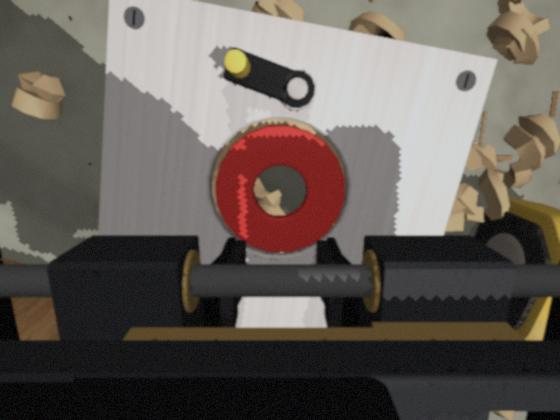

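The ring's apparent diameter shrank 5% as it dropped, and it now fills the recess at (280,188). It looks seated. I'll lift, close the fingers, turn to yaw 70° for a flat diagonal push on the post, and measure the ring, post and pivot again.

```bash
python3 -m pendant '[{"tx":-0.04,"ty":0,"tz":-0.3,"spin":0,"claw":0.6},{"tx":0,"ty":0,"tz":-0.8,"spin":0,"claw":0.6},{"tx":0,"ty":0,"tz":-0.6,"spin":-0.7,"claw":1},{"tx":0,"ty":0,"tz":0,"spin":-1,"claw":1},{"tx":0,"ty":0,"tz":0,"spin":-1,"claw":1},{"tx":0,"ty":0,"tz":0,"spin":-1,"claw":1},{"tx":0,"ty":0,"tz":0,"spin":-1,"claw":1},{"tx":0,"ty":0,"tz":0,"spin":-1,"claw":1},{"tx":0,"ty":0,"tz":0,"spin":-1,"claw":1},{"tx":0,"ty":0,"tz":0,"spin":0,"claw":1}]'
cat > m4.py <<'E'
from m import *
P=ray('top',[(272.2,173.7)],.033)[0];Q=ray('top',[(261.7,176)],.049)[0];print('top pivot,post',P,Q)
for c in big((S>130)&(H>20)&(H<38)&(V>80))[:4]:
    if cv2.contourArea(c)>15:
        e=cv2.minEnclosingCircle(c);print('yel',cv2.contourArea(c),e);show('y',e[0],.049)
for c in big(V<45)[:3]: print('dark',cv2.contourArea(c),cv2.minAreaRect(c))
R=[e for e in [show('ringz26',cv2.fitEllipse(cv2.convexHull(c))[0],.026) for c in big((S>150)&((H<6)|(H>174))&(V>60))[:1]]]
E
python3 m4.py
```

```text
time_s: 9.25
tool_pos: [0.5819, -0.0525, 0.1315]
tool_rot: [179.9, 0.0, 69.8]
force: [1.0, -0.2, 0.4]
grip_width: 0.0004
grasp_force: 0.0
9.25 [ 0.5818912  -0.05252006  0.1314882 ] [1.79939075e+02 5.71004057e-03 6.98318314e+01]
((301.64251708984375, 167.32530212402344), (85.54239654541016, 86.76731872558594), 40.334800720214844)
ring [301.6 167.3] [ 0.6063 -0.0256  0.034 ] tool x,y mm 33.7 13.6
top pivot,post [ 0.64714527 -0.00259003  0.033     ] [0.6358807  0.02175968 0.049     ]
yel 151.0 ((320.41851806640625, 81.68518829345703), 7.7072553634643555)
y [320.4  81.7] [0.6347 0.0228 0.049 ] tool x,y mm 88.9 23.6
dark 594.5 ((331.1408386230469, 99.56282043457031), (55.80187225341797, 21.24997329711914), 50.59933853149414)
dark 83.5 ((432.0135192871094, 81.9189224243164), (5.918363571166992, 22.522661209106445), 9.462322235107422)
dark 0.5 ((406.25006103515625, 107.75), (2.8284268379211426, 0.7071067094802856), 45.0)
ringz26 [301.6 167.3] [ 0.6064 -0.0268  0.026 ] tool x,y mm 32.6 14.1
```

View pics/w3.png

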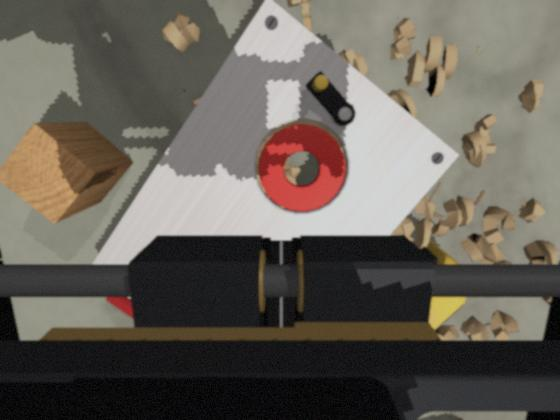

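The ring sits evenly in the recess at (302,167), with the post at (320,82) and the pivot at (345,114). The geometry checks: post to pivot is 27 mm, and the button angle is about -0.1 rad. I'll go beyond the post, descend with the tips about 6 mm above the bar, then push straight back.

```bash
python3 -m pendant '[{"tx":0.6,"ty":0.15,"tz":0,"spin":0,"claw":1},{"tx":0.6,"ty":0.15,"tz":0,"spin":0,"claw":1},{"tx":0.6,"ty":0.15,"tz":0,"spin":0,"claw":1},{"tx":0.56,"ty":0,"tz":0,"spin":0,"claw":1},{"tx":0,"ty":0,"tz":0,"spin":0,"claw":1},{"tx":0,"ty":0,"tz":0.6,"spin":0,"claw":1},{"tx":0,"ty":0,"tz":0.6,"spin":0,"claw":1},{"tx":0,"ty":0,"tz":0.3,"spin":0,"claw":1},{"tx":0,"ty":0,"tz":0,"spin":0,"claw":1},{"tx":0,"ty":0,"tz":0,"spin":0,"claw":1}]'
python3 - <<'E'
from h import *
o=env.get_obs();T=np.array(o['tool_pos'])[:2];y=np.radians(o['tool_rot'][2])
d=np.array([.6467,-.0024])-T;print('pivot in tool mm',1e3*(d@[np.cos(y),np.sin(y)]),1e3*(d@[np.sin(y),-np.cos(y)]))
E
```

```text
time_s: 10.55
tool_pos: [0.6443, 0.0507, 0.0569]
tool_rot: [179.9, -0.0, 69.9]
force: [-0.1, -0.0, 0.3]
grip_width: 0.0002
grasp_force: 0.0
pivot in tool mm -48.97466446230728 20.53772020301348
```

```bash
python3 -m pendant '[{"tx":-0.12,"ty":0,"tz":0,"spin":0,"claw":1},{"tx":-0.12,"ty":0,"tz":0,"spin":0,"claw":1},{"tx":-0.12,"ty":0,"tz":0,"spin":0,"claw":1},{"tx":-0.12,"ty":0,"tz":0,"spin":0,"claw":1},{"tx":-0.12,"ty":0,"tz":0,"spin":0,"claw":1},{"tx":-0.12,"ty":0,"tz":0,"spin":0,"claw":1},{"tx":-0.12,"ty":0,"tz":0,"spin":0,"claw":1},{"tx":-0.12,"ty":0,"tz":0,"spin":0,"claw":1},{"tx":-0.12,"ty":0,"tz":0,"spin":0,"claw":1},{"tx":0,"ty":0,"tz":0,"spin":0,"claw":1}]'
```

```text
time_s: 11.8
tool_pos: [0.627, -0.0005, 0.0563]
tool_rot: [179.7, -0.1, 69.8]
force: [4.4, 2.8, -1.6]
grip_width: 0.0005
grasp_force: 2.0
```

Contact force is about 5 N, so it may be at the stop. I'll release away from the post, lift, and back up to look.

```bash
python3 -m pendant '[{"tx":0.2,"ty":0,"tz":0,"spin":0,"claw":1},{"tx":0,"ty":0,"tz":-0.6,"spin":0,"claw":1},{"tx":0,"ty":0,"tz":-0.8,"spin":0,"claw":1},{"tx":-0.6,"ty":0,"tz":-0.3,"spin":0,"claw":1},{"tx":-0.8,"ty":0,"tz":0,"spin":0,"claw":1},{"tx":-0.7,"ty":0,"tz":0,"spin":0,"claw":1},{"tx":0,"ty":0,"tz":0,"spin":0,"claw":1},{"tx":0,"ty":0,"tz":0,"spin":0,"claw":1}]'
python3 m4.py
```

```text
time_s: 12.8
tool_pos: [0.5922, -0.0883, 0.1406]
tool_rot: [-180.0, -0.0, 69.9]
force: [0.3, 1.3, -0.1]
grip_width: 0.0004
grasp_force: 0.0
12.8 [ 0.59220857 -0.08831087  0.14061838] [-1.79979799e+02 -1.53818673e-02  6.99118585e+01]
((271.5909423828125, 124.7780532836914), (85.39601135253906, 87.97323608398438), 172.0099639892578)
ring [271.6 124.8] [ 0.6066 -0.0269  0.034 ] tool x,y mm 62.6 -7.6
top pivot,post [ 0.64714527 -0.00259003  0.033     ] [0.6358807  0.02175968 0.049     ]
yel 584.5 ((419.0, 218.0), 23.345335006713867)
y [419. 218.] [ 0.6827 -0.1231  0.049 ] tool x,y mm -1.5 96.9
yel 167.0 ((287.8630065917969, 98.34246826171875), 7.881011962890625)
y [287.9  98.3] [ 0.6229 -0.0148  0.049 ] tool x,y mm 79.6 3.5
dark 696.0 ((304.54052734375, 78.24322509765625), (20.227088928222656, 45.80156707763672), 35.53767776489258)
dark 378.0 ((387.7536315917969, 219.38291931152344), (30.817163467407227, 26.569927215576172), 20.22486114501953)
dark 68.5 ((400.64996337890625, 38.94999694824219), (4.949747562408447, 22.344575881958008), 8.13010311126709)
ringz26 [271.6 124.8] [ 0.6063 -0.027   0.026 ] tool x,y mm 62.5 -7.8
```

View pics/w3.png

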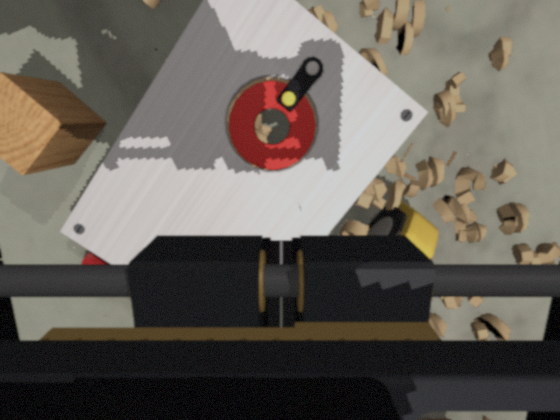

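The picture shows the button pointing from its pivot (313,67) to the post (288,98), over the ring at (272,125). That puts it at about 1.50 rad. The ring is centred in the recess with an even gap, the neighbours are undisturbed, and the gripper is clear. I'm handing in.

```bash
python3 -c "
from cell import env
print(env.sign_off())"
```

```text
the job is handed in; nothing more can be done
None
```

The job is handed in, though sign-off returned no verdict: by the wrist camera the red ring lies flat and centred in the recess, the turn-button stands over it at about 1.50 rad, the gripper is clear, nothing beside the plate was touched, and it took about 13 s.

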